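# Fill the lever arch file with wood samples

### The job

Fill the open lever arch file with wood samples: lift its lever so that the rings spring right open, take every sample chip from the bottom of the gravity magazine, pushing it out with the pusher (one may already lie out on the ledge), and lay the chips flat, one on another, over the file's two posts, then press the lever fully down so that the rings close. The remote control lying on the file is in the way: put it in the white tray, and leave the other things on the table where they are.

Things in the scene. Friction and masses are not known exactly. Their poses are not given: they have to be found in the camera images.
- file: Open A5 lever arch file, fixed flat. Origin: on the table under the middle between its two steel posts. x: across the post line towards the spine; y: along the post line towards the lever; z up. Posts: x 0, y -40 and +40 mm, 6 mm thick, top at z 46. Boards 4 mm thick, x -130..326, y -75..140. Fixed things stand level.
- post_mid (a point): Point midway between the posts on the file's steel plate (top 6 mm above the table; file x -30..66, y -62..85 mm), on which the chips lie; axes as the file's.
- rings (a joint): Angle (rad) of the two steel ring arches, turning together about a shaft along file y at x 52, z 12 mm, driven only by the lever: 0 closed (tips on the post tops, arches up to z 53), 1.5 sprung open: swung to file +x, clear of the posts (x above 45, up to z 75, at y -40 and +40).
- lever (a joint): Angle (rad) of the lever arm: 0 down (level, rings locked shut), 1.35 fully up (rings open). Hinge along file x through x 15, y 74, z 20 mm; the arm reaches 60 mm from it towards +y when down. Lifted past about 0.2 rad, a spring throws it fully open; pressing it back down takes under 6 N at the tip and it locks at 0.
- lever_tip (a point): Centre of the lever's tip, a cross roller 14 mm long (file x) and 12 mm thick, 20 mm above the table when down; pinch it from above, fingers closing along file x. The arm behind it is 12 mm wide, 5 mm thick.
- magazine: Upright gravity magazine, white walls, plywood foot, fixed. Origin: on the table under the middle of the stack. y: the way out; z up. Chips lie flat, long side along y, on a floor at z 25 mm. Walls x -33..33, y -67..62, 75 mm high, open top; the slot at the front (y 62) passes one chip. Before it a ledge 30 mm wide (x), z 25, out to y 162: chips overhang it 10 mm each side.
- pusher (a joint): Travel (m) along magazine +y: 0 at rest, 0.097 fully forward; a spring of 2 to 4 N returns it when let go. Fully forward, the bottom chip's centre is at magazine y about 96 mm, its tail still under the stack: draw it on along y by 30 mm or more before lifting. The stack drops by itself when pusher and chip are out of the way.
- pusher_grip (a point): Centre of the top of the pusher's black upright knob (14 x 14 mm, top 75 mm and foot 27 mm above the table), at magazine x +64 mm and, at rest, y -60.5 mm, 24 mm clear of the wall; pinch it from above. Moves with the pusher.
- chip1: Wood sample chip, 110 (own x) x 50 (y) x 8 mm (z), 55 g, all alike and the same both sides up, with two square holes 14 x 14 mm on its long centre line, 80 mm apart. Origin: its centre. Starts in the magazine. Two to four of the four chips are present (absent: None).
- chip2: Wood sample chip, 110 (own x) x 50 (y) x 8 mm (z), 55 g, all alike and the same both sides up, with two square holes 14 x 14 mm on its long centre line, 80 mm apart. Origin: its centre. Starts in the magazine. Two to four of the four chips are present (absent: None).
- chip3: Wood sample chip, 110 (own x) x 50 (y) x 8 mm (z), 55 g, all alike and the same both sides up, with two square holes 14 x 14 mm on its long centre line, 80 mm apart. Origin: its centre. Starts in the magazine. Two to four of the four chips are present (absent: None).
- chip4: Wood sample chip, 110 (own x) x 50 (y) x 8 mm (z), 55 g, all alike and the same both sides up, with two square holes 14 x 14 mm on its long centre line, 80 mm apart. Origin: its centre. Starts, if present, out on the magazine's ledge. Two to four of the four chips are present (absent: None).
- remote: Black television remote control, 150 (own x) x 42 (y) x 20 mm (z), 110 g. Origin: its centre. It starts lying on the file, beside the posts.
- tray: White wooden tray, fixed to the table, 180 (own x) x 230 (y) mm outside, walls 7 mm thick and 26 mm high, a handle loop up to 51 mm at each y end, floor 7 mm thick. Origin: on the table under its centre.
- pumpkin: Bystander to be left alone: round pumpkin ornament, 116 across, 95 high (mm).
- mug: Bystander to be left alone: white mug, 80 across, 90 high (mm).
- candle: Bystander to be left alone: amber glass candle jar, 60 across, 65 high (mm).
- coasters: Bystander to be left alone: pile of round cork coasters, 92 across, 22 high (mm).
- tape: Bystander to be left alone: grey tape measure, 68 x 40 x 66 high (mm).
Not all that is in view belongs to the job. Of the things that look like the remote, take the one that is nearest to the robot's base at the start.

How it is judged:
On the way, in this order (a step that is already met when the one before it is completed fails the run):
1. the lever has been lifted and the rings have sprung open (value of joint rings above 1.2 rad and value of joint lever above 1.1 rad), for 0.2 s.
2. with the rings open, every chip lies over both posts (value of joint rings above 1.2 rad and horizontal distance between each of chip1, chip2, chip3, chip4 and post_mid below 0.008 m and z of each of chip1, chip2, chip3, chip4 in the frame of file below 0.042 m and angle between the x axis of each of chip1, chip2, chip3, chip4 and the y axis of file, either way round below 0.2 rad and angle between the z axis of each of chip1, chip2, chip3, chip4 and the z axis of file, either way round below 0.12 rad), for 0.2 s.
3. the lever has been pressed down and the rings are closed (value of joint lever below 0.06 rad and value of joint rings below 0.03 rad), for 0.2 s.
At the end, for the whole second after the job is handed in: Lever under 0.06 rad, rings under 0.03 rad; each chip flat over both posts (centre within 8 mm of their middle, turned under 0.2 rad, tilted under 0.12 rad, centre below 42 mm); remote inside the tray (centre within 65 mm in x, 90 mm in y of its centre, below 30 mm); all at rest (all of step 3 and horizontal distance between each of chip1, chip2, chip3, chip4 and post_mid below 0.008 m and z of each of chip1, chip2, chip3, chip4 in the frame of file below 0.042 m and angle between the x axis of each of chip1, chip2, chip3, chip4 and the y axis of file, either way round below 0.2 rad and angle between the z axis of each of chip1, chip2, chip3, chip4 and the z axis of file, either way round below 0.12 rad and x of remote in the frame of tray between -0.065 and 0.065 m and y of remote in the frame of tray between -0.09 and 0.09 m and z of remote in the frame of tray below 0.03 m and linear speed of each of remote, chip1, chip2, chip3, chip4 below 0.02 m/s); the robot touches nothing.
It fails at once if a bystander (pumpkin, mug, candle, coasters, tape) is moved by more than 5 cm (distance of any of pumpkin, mug, candle, coasters, tape from where it was at the start of the episode above 0.05 m).
Of chip2, chip3, chip4 only 1 to 3 are there at a start; the rules pass over those that are not, and their reading is None.
At some moment in a run one of remote may be knocked a few centimetres aside while the robot is not near it.
Once in a run the grip may slacken for a moment while it holds something.
It also fails if it takes over 210 s, if anything falls off the work surface, if the arm or the gripper's body presses on something with over 40 N, if the wrist force passes 120 N, or if a joint passes its speed limit or range.

### The arm

A 7-joint arm with a two-finger parallel gripper is mounted at the origin on the work surface. World frame = base frame: x ahead of the robot, y to its left, z up, the work surface at z = 0. Lengths are in m, angles in rad, forces in N, time in s.
With the tool pointing down it reaches from about 0.425 to 0.925 m from the base axis. Payload 6.8 kg.
Tool frame: the origin (TCP) lies midway between the tips of the shut fingers; the grasp point (between the pads) lies 19 mm behind it; z points along the fingers, y is the line along which they close (so a half turn about z gives the same grasp; the last joint's range is limited). The gripper opens to 85 mm and grips with 20 to 120 N. Pads are 22 mm wide; open, the fingers measure 114 mm over their backs; the gripper's body (76 mm by 85 mm) begins 54 mm behind the grasp point. The pads swing forward as they close: fully open they stand 13 mm farther back than shut.
Start: joints at [-1.278, 0.477, 0.022, 1.555, -0.011, 1.109, -0.083], TCP at [0.263, 0.622, 0.231] pointing down, gripper open.
Joint ranges: [-2.96, 2.96], [-0.34, 2.1], [-1.41, 1.46], [0.24, 2.44], [-1.37, 4.51], [0.17, 1.92], [-2.96, 2.96]. Speed limits (rad/s): [2.39, 2.39, 3.14, 3.14, 3.14, 3.14, 3.14].

### API

Orientations are given as a unit quaternion [w, x, y, z].
In Python, from station import * gives the robot as it stands.
- The arm moves only by the shell command python3 -m creep 'ROWS' [FORCE]. ROWS is JSON, a list of rows, each a list of 7 numbers: the gripper command: -1 is shut, 1 is fully open, values between are in proportion, then the shift along the world's x, y, z in mm, then the turn, a rotation vector about the world's x, y, z in rad. A call has 1 to 5 rows; each row shifts and turns the commanded pose from where the row before left it; what a row does not reach is not made up. A row lasts 1/8 s, in which the tool goes at most 62.5 mm and 10.7 degrees, less where a joint would pass 70% of its speed; a pose out of reach is approached as far as the arm can. A call is refused whole if a number of a shift passes 62.5 or a number of a turn 0.188, either way. A call with a gripper value outside its range is refused whole. The fingers move at their own pace and stop on an object; FORCE is the grip in N (left out, the last holds). Time passes only in rows, so rows that do not move let the fingers close. It gives the time, the measured TCP pose, the force, the opening and the grip force at its end, in the units of the state.
- get_obs(): the state, without advancing time (a new reading comes with each control period).
- read_camera(name): name is "scene" or "top" or "wrist"; returns (picture, depth): 420x560x3 uint8, red, green, blue; 420x560 float32, m along the optical axis (not along the pixel's ray), 0 where there is no reading.
- camera_params(name): a dict with "intrinsics" (3x3 intrinsics, pixels), "cam_to_world" (4x4, takes a point from camera to world coordinates); the wrist camera has in their place "mount" (4x4, takes a point from camera to tool coordinates, whose origin is the TCP and whose axes are the flange's). Camera axes: x right, y up, looking along -z (the intrinsics and any distortion apply to the point x, -y, -z); pixel columns grow to the right and rows downward; lengths in m; the calibration is good to about 2 mm. A picture is of the moment at which its call begins: read the wrist's pose just before it. camera_params takes no time and is no camera call.
- hand_in(): hands the job in; it is judged then, once.
The state is a dict: "t": time; "q": joint angles; "joint_vel": joint speeds; "joint_torque": joint torques, N m; "eef_pos": TCP position; "tool_rot": TCP orientation; "contact_force": force on the tool from outside, world axes, zero at the start; "torque": the same for the moment, N m; "gripper_width": opening from 0.0 (shut) to 1.0 (fully open); "grasp_force": force on a finger pad.
Only numpy, scipy, OpenCV 4.12 (cv2) and the standard library are available. Lean on these libraries where they do the work, as an engineer would, in place of code of your own. Each camera call takes 0.05 s, during which the arm holds its last target. There are 200 camera calls.

## Working session

There is one attempt and no reset: what is moved stays moved. The work goes in short steps, Python scripts to look and compute and a shell command to move; the robot and the scene stay as the last step left them, time stands still between calls to the robot, and variables do not carry over. Pictures are saved under pics/ and viewed, at most 14 in all, crops included, and the job is handed in when it is done.

```bash
mkdir -p pics; ls; cat > h.py <<'E'
from station import *
import numpy as np, cv2
from scipy.spatial.transform import Rotation as R
def snap(n,f):
    o=get_obs(); p,d=read_camera(n)
    cv2.imwrite('pics/'+f+'.png',p[:,:,::-1]); np.savez('pics/'+f+'.npz',d=d,p=p,pos=o['eef_pos'],rot=o['tool_rot'])
def T(n,z):
    c=camera_params(n)
    if n!='wrist': return c['intrinsics'],c['cam_to_world']
    M=np.eye(4); q=z['rot']; M[:3,:3]=R.from_quat([q[1],q[2],q[3],q[0]]).as_matrix(); M[:3,3]=z['pos']
    return np.array(c['intrinsics']),M@np.array(c['mount'])
def cloud(n,f):
    z=np.load('pics/'+f+'.npz'); K,M=T(n,z); d=z['d']
    v,u=np.mgrid[:d.shape[0],:d.shape[1]]
    P=np.stack([(u-K[0][2])/K[0][0]*d,-(v-K[1][2])/K[1][1]*d,-d],-1)
    return P@np.array(M)[:3,:3].T+np.array(M)[:3,3],z['p'],d
E
python3 - <<'E'
from h import *
o=get_obs();print({k:np.round(v,3) for k,v in o.items()})
for n in('top','scene'):
    snap(n,n+'0'); print(camera_params(n))
print(camera_params('wrist'))
a=[cv2.imread(f'pics/{n}0.png') for n in('top','scene')]
cv2.imwrite('pics/top0b.png',cv2.resize(a[0],(800,600)));cv2.imwrite('pics/scene0b.png',cv2.resize(a[1],(800,600)))
E
```

```text
pics
{'t': np.float64(0.0), 'q': array([-1.278,  0.478,  0.022,  1.556, -0.012,  1.109, -0.083]), 'joint_vel': array([-0.   ,  0.002, -0.001, -0.003,  0.001, -0.001, -0.   ]), 'joint_torque': array([-1.0000e-03, -5.9645e+01,  1.6070e+00, -2.8119e+01,  1.2000e-02,
        9.0000e-03, -0.0000e+00]), 'eef_pos': array([0.263, 0.621, 0.23 ]), 'tool_rot': array([-0.   ,  0.199,  0.98 , -0.001]), 'contact_force': array([-0.38 ,  0.348, -0.641]), 'torque': array([-0.009, -0.031,  0.023]), 'grasp_force': np.float64(0.0), 'gripper_width': np.float64(0.999)}
{'intrinsics': array([[463.39995155,   0.        , 288.25494142],
       [  0.        , 463.39995155, 205.55587692],
       [  0.        ,   0.        ,   1.        ]]), 'cam_to_world': array([[ 0.02256406,  0.98889494, -0.1468934 ,  0.31791496],
       [-0.99964872,  0.02436029,  0.01044047,  0.095546  ],
       [ 0.0139029 ,  0.14660622,  0.98909723,  1.47289317],
       [ 0.        ,  0.        ,  0.        ,  1.        ]])}
{'intrinsics': array([[384.17764251,   0.        , 282.1838291 ],
       [  0.        , 384.17764251, 200.40110947],
       [  0.        ,   0.        ,   1.        ]]), 'cam_to_world': array([[-0.42202515, -0.73532287,  0.53027827,  1.18110273],
       [ 0.90647271, -0.35142894,  0.23410452,  0.36211843],
       [ 0.01421272,  0.57948078,  0.81486197,  1.05828162],
       [ 0.        ,  0.        ,  0.        ,  1.        ]])}
{'intrinsics': array([[291.50132456,   0.        , 278.16370104],
       [  0.        , 291.50132456, 212.02388005],
       [  0.        ,   0.        ,   1.        ]]), 'mount': array([[ 5.77647055e-04,  9.56666648e-01,  2.91184805e-01,
         7.36603875e-02],
       [ 9.99999786e-01, -6.41574727e-04,  1.24066266e-04,
         1.08404376e-04],
       [ 3.05506871e-04,  2.91184671e-01, -9.56666815e-01,
        -1.42608563e-01],
       [ 0.00000000e+00,  0.00000000e+00,  0.00000000e+00,
         1.00000000e+00]])}
```

View pics/top0b.png

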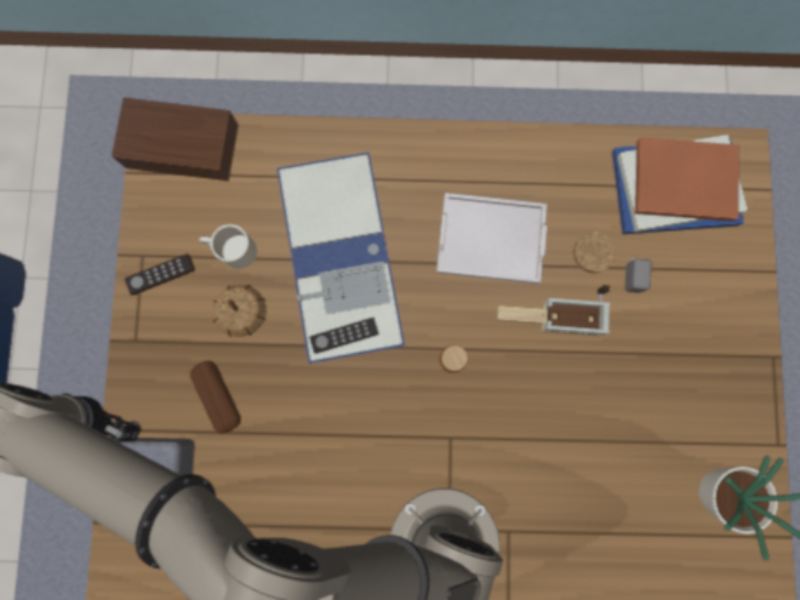

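View pics/scene0b.png

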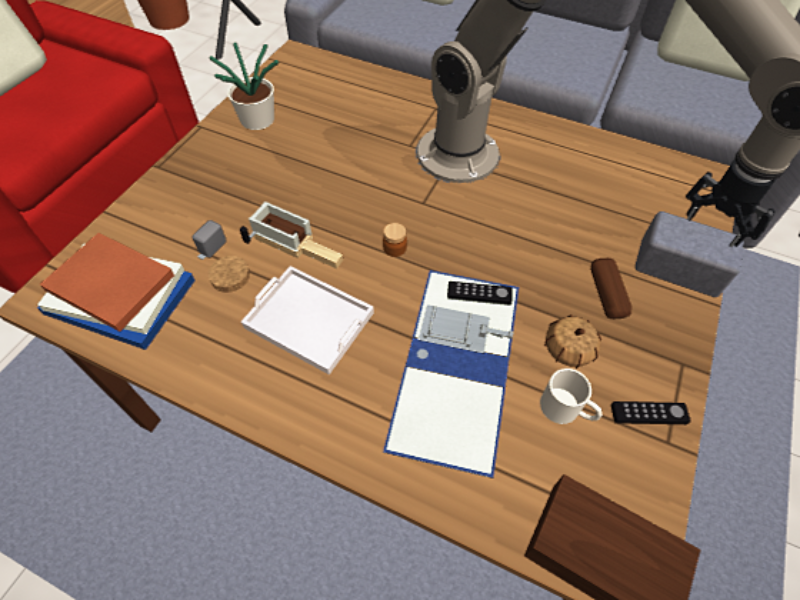

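Top view (800×600 pixels): the two things that look like a remote are at (344,336), lying on the file, and at (160,274), by the mug. The base is at (445,530), so the one on the file is nearer and also fits the description. The magazine is at (577,316), with its bare 30 mm ledge pointing left to (500,314). The knob is at (603,290), the tray at (492,238), and the lever at (310,297).

```bash
python3 - <<'E'
from h import *
P,p,d=cloud('top','top0')
pts=dict(fileA=(281,171),fileB=(367,157),fileC=(400,343),fileD=(312,358),remL=(316,345),remR=(374,327),remC=(344,336),rem2=(160,274),leverTip=(301,297),plateL=(323,313),plateR=(388,302),plateTL=(320,272),plateTR=(384,264),mTL=(547,301),mTR=(607,302),mBR=(606,331),mBL=(547,329),ledge=(501,314),stack=(577,316),h1=(559,316),knob=(603,289),tTL=(446,197),tTR=(545,205),tBL=(440,270),tBR=(540,280),mug=(235,250),pump=(240,310),coast=(595,252),candle=(455,358),tape=(640,275))
for k,(u,v) in pts.items(): print(k,np.round(P[int(v*.7),int(u*.7)],3))
# masks
z=P[...,2]
m=(z>.012)&(z<.04)&(p.max(2)<70)&(P[...,0]>.3)&(P[...,0]<.5)&(P[...,1]>.05)&(P[...,1]<.4)
q=P[m];print('remote',m.sum(),np.round(np.median(q,0),3)); r=cv2.minAreaRect((q[:,:2]*1000).astype(np.float32));print(r)
a=cv2.imread('pics/top0.png')[180:270,190:300];b=cv2.imread('pics/top0.png')[185:250,335:470]
cv2.imwrite('pics/c1.png',np.hstack([cv2.resize(a,(440,360),interpolation=3),cv2.resize(b,(360,173*1),interpolation=3) if 0 else cv2.copyMakeBorder(cv2.resize(b,(360,173),interpolation=3),0,187,0,0,0)]))
E
```

```text
fileA [ 0.818  0.391 -0.001]
fileB [0.854 0.194 0.008]
fileC [0.425 0.104 0.011]
fileD [0.389 0.298 0.005]
remL [0.416 0.287 0.024]
remR [0.46  0.164 0.021]
remC [0.436 0.229 0.025]
rem2 [0.565 0.637 0.026]
leverTip [0.522 0.326 0.028]
plateL [0.488 0.277 0.007]
plateR [0.318 0.096 1.473]
plateTL [0.581 0.288 0.004]
plateTR [0.605 0.147 0.005]
mTL [ 0.523 -0.213  0.043]
mTR [ 0.53  -0.358 -0.002]
mBR [ 0.457 -0.333  0.076]
mBL [ 0.46  -0.21   0.053]
ledge [ 0.495 -0.115  0.025]
stack [ 0.49  -0.276  0.051]
h1 [ 0.49  -0.241  0.041]
knob [ 0.547 -0.33   0.071]
tTL [0.759 0.008 0.023]
tTR [ 0.744 -0.214  0.028]
tBL [0.587 0.019 0.031]
tBR [ 0.574 -0.208  0.005]
mug [0.625 0.481 0.009]
pump [0.482 0.445 0.07 ]
coast [ 0.638 -0.325  0.029]
candle [ 0.393 -0.013  0.061]
tape [ 0.582 -0.414  0.064]
remote 209 [0.439 0.223 0.023]
((437.95355224609375, 227.90042114257812), (35.02717590332031, 140.16143798828125), 18.35460090637207)
```

View pics/c1.png

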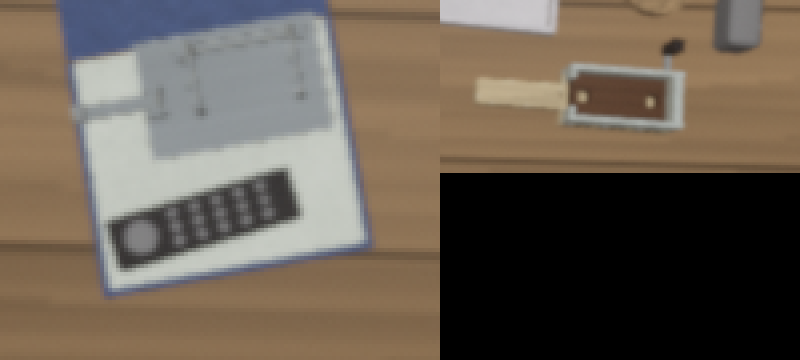

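The remote on the file is centred near (0.438, 0.228), yaw about 18°, top at z ≈ 24 mm. The stack top is at z 51 mm, so there are 3 chips. The ledge reads 25 mm, so it is bare. I'll move over the remote and look from the wrist.

```bash
python3 -m creep '[[1,25,-56,0,0,0,-0.122],[1,25,-56,0,0,0,-0.122],[1,25,-56,0,0,0,-0.122],[1,25,-56,0,0,0,-0.122],[1,25,-56,0,0,0,-0.122]]' 30 && python3 -m creep '[[1,25,-56,0,0,0,-0.122],[1,25,-56,0,0,0,-0.122],[1,0,0,0,0,0,0],[1,0,0,0,0,0,0]]'
python3 - <<'E'
from h import *
snap('wrist','w1'); cv2.imwrite('pics/w1b.png',cv2.resize(cv2.imread('pics/w1.png'),(800,600)))
E
```

```text
t: 0.72
eef_pos: [0.3888, 0.3394, 0.2311]
tool_rot: [-0.0, 0.486, 0.874, -0.0]
contact_force: [0.6, -1.3, -0.3]
gripper_width: 0.997
grasp_force: 0.0
t: 1.23
eef_pos: [0.438, 0.2299, 0.2312]
tool_rot: [-0.0, 0.587, 0.81, 0.0]
contact_force: [0.6, 0.2, 0.4]
gripper_width: 1.0
grasp_force: 0.0
```

View pics/w1b.png

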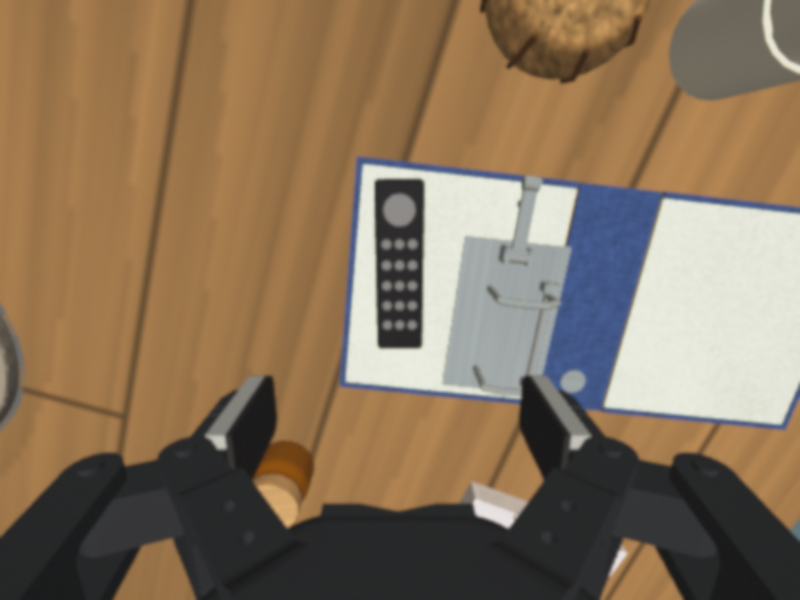

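Wrist view (800×600): the remote's corners are at (376,180), (424,181), (421,347) and (379,347). The lever roller is at (532,184). The post tops, with the ring tips on them, are near (491,291) and (478,370). The plate corners are (465,237), (571,247) and (443,383).

```bash
cat >> h.py <<'E'
def ray(n,f,u,v,zz):
    z=np.load('pics/'+f+'.npz'); K,M=T(n,z); M=np.array(M); r=M[:3,:3]@np.array([(u-K[0][2])/K[0][0],-(v-K[1][2])/K[1][1],-1])
    o=M[:3,3]; return o+r*(zz-o[2])/r[2]
E
python3 - <<'E'
from h import *
for k,u,v,z in [('r1',376,180,.024),('r2',424,181,.024),('r3',421,347,.024),('r4',379,347,.024),('post+',491,291,.046),('post-',478,370,.046),('tip',532,184,.026),('pl1',465,237,.006),('pl2',571,247,.006),('pl3',443,383,.006),('fA',360,159,.004),('fB',343,384,.004),('hin',516,254,.02),('farR',785,426,.004)]:
    print(k,np.round(ray('wrist','w1',u*.7,v*.7,z),4))
P,p,d=cloud('wrist','w1')
for u,v in[(400,270),(450,300),(500,320),(532,184),(491,291)]: print(np.round(P[int(v*.7),int(u*.7)],4))
a=cv2.imread('pics/w1.png')[110:290,230:450];cv2.imwrite('pics/w1c.png',cv2.resize(a,(733,600),interpolation=2))
E
```

```text
r1 [0.4    0.2921 0.024 ]
r2 [0.437  0.3035 0.024 ]
r3 [0.482  0.1661 0.024 ]
r4 [0.4458 0.1542 0.024 ]
post+ [0.5159 0.239  0.046 ]
post- [0.5317 0.1696 0.046 ]
tip [0.52   0.3283 0.026 ]
pl1 [0.488  0.2702 0.006 ]
pl2 [0.5804 0.2912 0.006 ]
pl3 [0.5184 0.1299 0.006 ]
fA [0.3813 0.3036 0.004 ]
fB [0.4256 0.0972 0.004 ]
hin [0.5319 0.2714 0.02  ]
farR [0.8669 0.192  0.004 ]
[0.4415 0.2281 0.0252]
[0.4958 0.2114 0.0045]
[0.5467 0.208  0.006 ]
[0.5195 0.3291 0.0252]
[0.5231 0.2345 0.0187]
```

View pics/w1c.png

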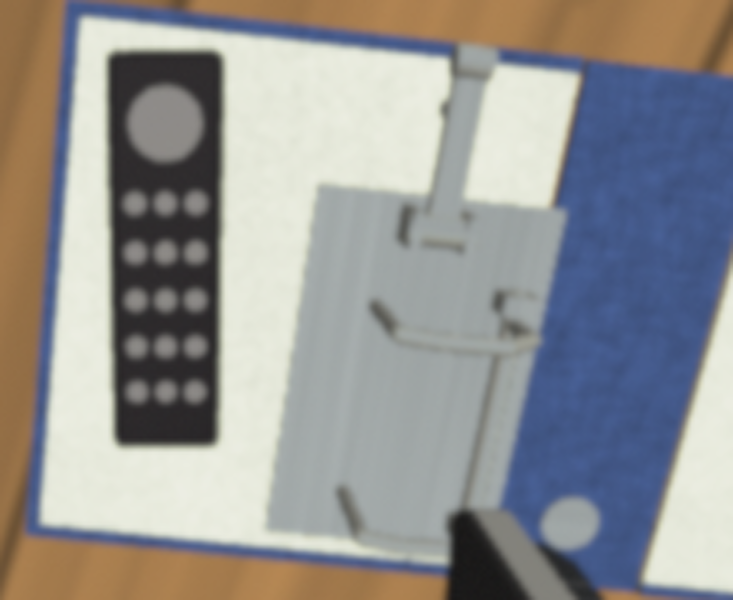

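```bash
python3 - <<'E'
from h import *
from scipy.optimize import least_squares
c=lambda u,v:(230+u/3.333,110+v/3.333)
L=[(c(372,301),.006,0,40),(c(397,335),.046,0,40),(c(342,488),.006,0,-40),(c(361,532),.046,0,-40),(c(476,62),.026,15,134),(c(320,185),.006,-30,85),(c(567,209),.006,66,85),(c(268,530),.006,-30,-62),(c(70,2),.004,-130,140),(c(30,533),.004,-130,-75)]
W=np.array([ray('wrist','w1',*uv,z)[:2] for uv,z,_,_ in L])*1000
F=np.array([l[2:] for l in L],float)
def f(s):
    a=s[2];Rm=np.array([[np.cos(a),-np.sin(a)],[np.sin(a),np.cos(a)]]);return (F@Rm.T+s[:2]-W).ravel()
s=least_squares(f,[520,200,.2],loss='soft_l1').x
print(s,np.round(f(s).reshape(-1,2),1).tolist())
E
```

```text
[5.34378295e+02 1.95165291e+02 2.13947516e-01] [[2.0, -0.7], [0.8, 1.0], [1.0, -0.4], [1.4, -1.4], [0.2, 0.6], [-1.4, 1.0], [-0.0, 0.6], [-1.1, -0.5], [-2.3, 0.3], [-1.3, -0.7]]
```

```bash
python3 -m creep '[[0.5,3,-1,-56,0,0,0],[0.5,0,0,-56,0,0,0],[0.5,0,0,-56,0,0,0],[0.5,0,0,-40,0,0,0],[0.5,0,0,-18,0,0,0]]' 30 && python3 -m creep '[[0.5,0,0,0,0,0,0],[-1,0,0,0,0,0,0],[-1,0,0,0,0,0,0],[-1,0,0,0,0,0,0],[-1,0,0,0,0,0,0]]' && python3 -m creep '[[-1,0,0,20,0,0,0],[-1,0,0,40,0,0,0],[-1,0,0,50,0,0,0],[-1,0,0,50,0,0,0]]'
```

```text
t: 1.9
eef_pos: [0.4391, 0.2297, 0.0026]
tool_rot: [-0.001, 0.586, 0.811, -0.002]
contact_force: [0.0, 0.0, -0.7]
gripper_width: 0.75
grasp_force: 0.0
t: 2.52
eef_pos: [0.4418, 0.2292, 0.0062]
tool_rot: [0.0, 0.587, 0.81, 0.001]
contact_force: [-1.5, 0.5, 7.2]
gripper_width: 0.481
grasp_force: 32.6
t: 3.02
eef_pos: [0.4409, 0.2282, 0.1668]
tool_rot: [-0.0, 0.587, 0.81, -0.0]
contact_force: [0.9, 1.2, -1.7]
gripper_width: 0.487
grasp_force: 31.7
```

```bash
python3 -m creep '[[-1,32,-47,0,0,0,-0.055],[-1,32,-47,0,0,0,-0.055],[-1,32,-47,0,0,0,-0.055],[-1,32,-47,0,0,0,-0.055],[-1,32,-47,0,0,0,-0.055]]' && python3 -m creep '[[-1,32,-47,0,0,0,-0.055],[-1,33,-46,0,0,0,-0.055],[-1,0,0,-50,0,0,0],[-1,0,0,-50,0,0,0],[-1,0,0,-30,0,0,0]]' && python3 -m creep '[[-1,0,0,-20,0,0,0],[-1,0,0,-3,0,0,0],[-1,0,0,0,0,0,0]]'
```

```text
t: 3.65
eef_pos: [0.6019, -0.0079, 0.1654]
tool_rot: [-0.0, 0.693, 0.721, 0.0]
contact_force: [1.4, 1.4, -1.3]
gripper_width: 0.483
grasp_force: 31.7
t: 4.28
eef_pos: [0.6645, -0.0991, 0.0324]
tool_rot: [-0.001, 0.731, 0.682, -0.001]
contact_force: [-0.8, -0.8, -1.4]
gripper_width: 0.489
grasp_force: 31.6
t: 4.65
eef_pos: [0.6671, -0.0997, 0.0134]
tool_rot: [0.001, 0.731, 0.682, 0.001]
contact_force: [0.5, 0.1, -0.8]
gripper_width: 0.488
grasp_force: 31.6
```

```bash
python3 -m creep '[[0.7,0,0,-2,0,0,0],[0.7,0,0,0,0,0,0],[0.7,0,0,0,0,0,0],[0.7,0,0,50,0,0,0],[0.7,0,0,60,0,0,0]]' && python3 -m creep '[[0.7,0,0,60,0,0,0],[0.7,-10,50,40,0,0,0.05],[0.7,-26,62,0,0,0,0.05],[0.7,-26,62,0,0,0,0.05],[0.7,-26,62,0,0,0,0.05]]' && python3 -m creep '[[0.5,-26,62,0,0,0,0.05],[0.5,-26,62,-20,0,0,0.04],[0.2,-8,48,-40,0,0,0],[0.2,0,0,0,0,0,0]]'
python3 - <<'E'
from h import *
o=get_obs();print(o['tool_rot'],o['q'])
snap('wrist','w2'); snap('top','t2')
a=cv2.imread('pics/w2.png');b=cv2.imread('pics/t2.png')[120:260,190:470]
cv2.imwrite('pics/m2.png',np.hstack([cv2.resize(a,(400,300)),cv2.resize(b,(400,300))]))
E
```

```text
t: 5.28
eef_pos: [0.6654, -0.0992, 0.1206]
tool_rot: [-0.001, 0.731, 0.682, -0.001]
contact_force: [1.4, 0.6, 0.7]
gripper_width: 0.852
grasp_force: 0.0
t: 5.9
eef_pos: [0.5833, 0.1234, 0.2194]
tool_rot: [0.0, 0.659, 0.752, 0.001]
contact_force: [0.8, 0.2, -0.8]
gripper_width: 0.852
grasp_force: 0.0
t: 6.4
eef_pos: [0.525, 0.2868, 0.1584]
tool_rot: [-0.002, 0.622, 0.783, -0.002]
contact_force: [-0.3, -1.3, -0.1]
gripper_width: 0.599
grasp_force: 0.0
[-0.00172055  0.62156678  0.78335675 -0.00199235] [-0.88553924  0.45034278  0.37194909  1.83047575 -0.20519917  0.90324014
 -0.18954195]
```

View pics/m2.png

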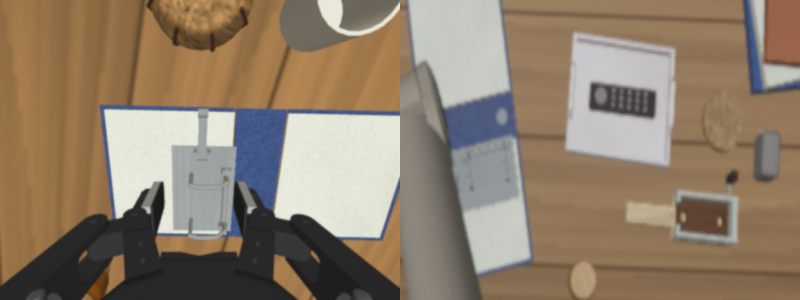

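```bash
python3 -m creep '[[-0.2,-6,42,-40,0,0,0],[-0.2,0,0,-50,0,0,0],[-0.2,0,0,-40,0,0,0],[-0.2,0,0,-20,0,0,0],[-0.2,0,0,0,0,0,0]]' 30 && python3 -m creep '[[-1,0,0,0,0,0,0],[-1,0,0,0,0,0,0],[-1,0,0,0,0,0,0],[-1,0,0,0,0,0,0]]'
```

```text
t: 7.12
eef_pos: [0.5234, 0.3228, 0.0112]
tool_rot: [0.0, 0.626, 0.78, -0.001]
contact_force: [1.9, -0.5, 0.8]
gripper_width: 0.403
grasp_force: 0.0
t: 7.62
eef_pos: [0.5215, 0.3235, 0.0131]
tool_rot: [-0.001, 0.625, 0.781, -0.001]
contact_force: [-5.8, -4.0, 5.7]
gripper_width: 0.147
grasp_force: 31.0
```

```bash
python3 -m creep '[[-1,0,0,10,0,0,0],[-1,0,-1,10,0,0,0],[-1,0,-2,8,0,0,0],[-1,0,0,0,0,0,0]]' && python3 -m creep '[[0.1,0,0,0,0,0,0],[0.1,0,0,0,0,0,0],[0.1,0,0,0,0,0,0],[0.1,0,0,0,0,0,0]]' && python3 -m creep '[[0.1,0,30,20,0,0,0],[0.1,0,30,50,0,0,0],[0.1,0,0,60,0,0,0],[0.1,0,0,60,0,0,0],[0.1,0,0,0,0,0,0]]'
python3 - <<'E'
from h import *
snap('wrist','w3'); snap('scene','s3')
a=cv2.imread('pics/w3.png');b=cv2.imread('pics/s3.png')[170:340,240:400]
cv2.imwrite('pics/m3.png',np.hstack([cv2.resize(a,(480,360)),cv2.resize(b,(320,360))]))
E
```

```text
t: 8.12
eef_pos: [0.5224, 0.3189, 0.0404]
tool_rot: [0.0, 0.625, 0.78, -0.001]
contact_force: [-2.7, -4.5, -3.8]
gripper_width: 0.153
grasp_force: 29.5
t: 8.62
eef_pos: [0.5232, 0.3216, 0.0397]
tool_rot: [0.0, 0.625, 0.781, 0.0]
contact_force: [0.1, 0.0, 0.0]
gripper_width: 0.549
grasp_force: 0.0
t: 9.25
eef_pos: [0.5258, 0.3828, 0.2353]
tool_rot: [0.001, 0.625, 0.781, 0.005]
contact_force: [-0.0, -0.4, -0.4]
gripper_width: 0.548
grasp_force: 0.0
```

View pics/m3.png

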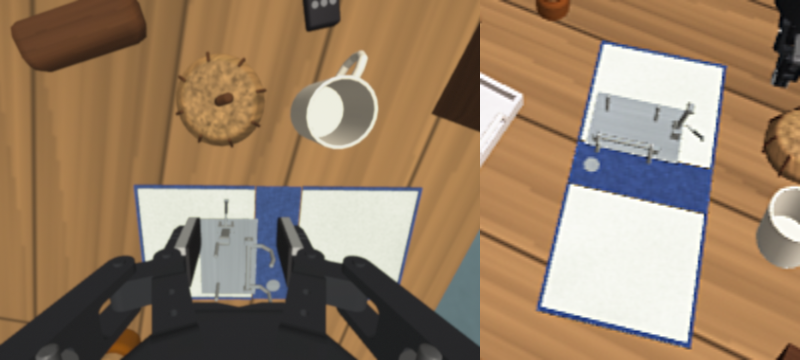

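The rings have sprung open and the lever stands up; the remote is in the tray. Now to the magazine.

```bash
python3 -m creep '[[-1,0,-60,0,0,0,-0.022],[-1,0,-60,0,0,0,-0.022],[-1,0,-60,0,0,0,-0.022],[-1,0,-60,0,0,0,-0.022],[-1,0,-60,0,0,0,-0.022]]' >/dev/null && python3 -m creep '[[-1,0,-60,0,0,0,-0.022],[-1,0,-60,0,0,0,-0.022],[-1,0,-60,0,0,0,-0.022],[-1,0,-60,0,0,0,-0.022],[-1,0,-60,0,0,0,-0.022]]' && python3 -m creep '[[-1,-26,-30,10,0,0,0],[-1,0,0,0,0,0,0],[-1,0,0,0,0,0,0]]'
python3 - <<'E'
from h import *
snap('wrist','w4')
a=cv2.imread('pics/w4.png');cv2.imwrite('pics/m4.png',cv2.resize(a,(800,600)))
P,p,d=cloud('top','t2')
for nm,lo,hi in (('tape',(.54,-.47,.05),(.64,-.37,.075)),('coast',(.58,-.39,.012),(.7,-.26,.035))):
    m=np.all((P>lo)&(P<hi),-1);q=P[m];print(nm,np.round(q.min(0),3),np.round(q.max(0),3))
E
```

```text
t: 10.6
eef_pos: [0.5217, -0.2201, 0.2276]
tool_rot: [-0.001, 0.707, 0.707, -0.001]
contact_force: [1.6, 0.5, -1.0]
gripper_width: 0.002
grasp_force: 0.0
t: 10.98
eef_pos: [0.4966, -0.2477, 0.238]
tool_rot: [-0.001, 0.707, 0.708, -0.0]
contact_force: [0.2, 1.0, 0.0]
gripper_width: 0.001
grasp_force: 0.0
tape [ 0.551 -0.439  0.05 ] [ 0.619 -0.397  0.073]
coast [ 0.595 -0.375  0.013] [ 0.687 -0.283  0.033]
```

View pics/m4.png

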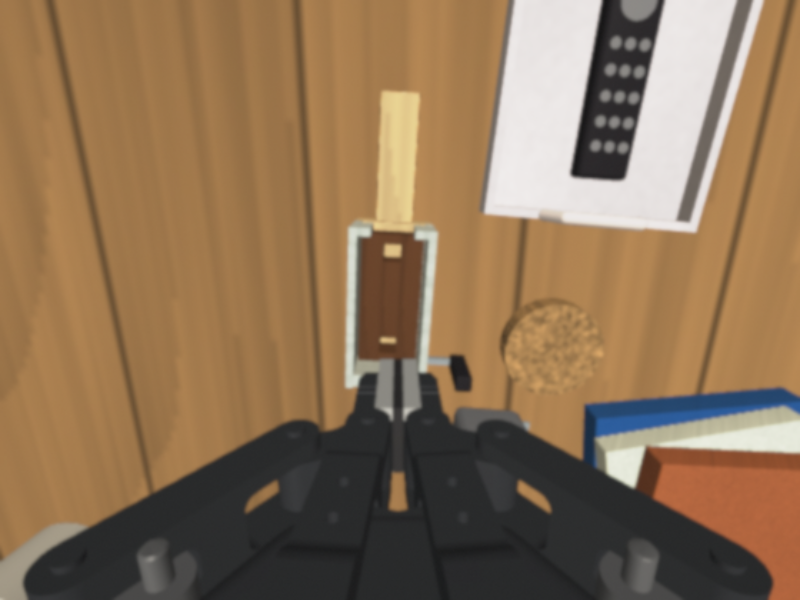

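Wrist view (800×600): ledge tip corners (381,92) and (420,93), front wall corners (348,224) and (437,231), top chip holes (393,250) and (388,340), knob (460,372).

```bash
python3 - <<'E'
from h import *
from scipy.optimize import least_squares
L=[((381,92),.025,-15,162),((420,93),.025,15,162),((348,224),.075,-33,62),((437,231),.075,33,62),((346,386),.075,-33,-67),((393,250),.049,0,40),((388,340),.049,0,-40),((460,377),.075,64,-60.5)]
W=np.array([ray('wrist','w4',u*.7,v*.7,z)[:2] for (u,v),z,_,_ in L])*1000
F=np.array([l[2:] for l in L],float)
def f(s):
    a=s[2];Rm=np.array([[np.cos(a),-np.sin(a)],[np.sin(a),np.cos(a)]]);return (F@Rm.T+s[:2]-W).ravel()
r=least_squares(f,[490,-277,0],loss='soft_l1');s=r.x
print(s,np.round(f(s).reshape(-1,2),1).tolist())
P,p,d=cloud('wrist','w4')
for u,v in[(400,150),(391,290),(462,375),(456,362),(348,300)]: print(np.round(P[int(v*.7),int(u*.7)],4))
E
```

```text
[ 4.90689417e+02 -2.71057526e+02 -5.00822745e-02] [[0.0, 2.7], [-0.2, 1.8], [-0.1, -0.7], [1.1, 0.9], [-0.7, 1.2], [-0.6, -1.0], [-0.3, -3.4], [3.8, -5.6]]
[ 0.4987 -0.1533  0.0242]
[ 0.4908 -0.2636  0.048 ]
[ 0.5498 -0.3293  0.0698]
[ 0.5483 -0.3291  0.0454]
[ 0.4585 -0.2641  0.0755]
```

Magazine at (0.4907, −0.272), yaw −0.05, and the stack top at 48 mm confirms 3 chips. I'll push the knob from behind with shut fingers: the tape's front is at y −0.397, so there is room.

```bash
python3 -m creep '[[-1,28,-57,0,0,0,-0.05],[-1,27,-58,0,0,0,0],[-1,0,0,-60,0,0,0],[-1,0,0,-60,0,0,0],[-1,0,0,-50,0,0,0]]' && python3 -m creep '[[-1,0,0,-18,0,0,0],[-1,0,0,0,0,0,0]]' && python3 -m creep '[[-1,0,8,0,0,0,0],[-1,1,20,0,0,0,0],[-1,1,20,0,0,0,0],[-1,1,20,0,0,0,0],[-1,1,15,0,0,0,0]]'  && python3 -m creep '[[-1,1,8,0,0,0,0],[-1,0,8,0,0,0,0],[-1,0,0,0,0,0,0]]'
```

```text
t: 11.65
eef_pos: [0.5513, -0.3589, 0.0658]
tool_rot: [-0.001, 0.723, 0.691, 0.0]
contact_force: [-0.2, -0.2, 0.2]
gripper_width: 0.007
grasp_force: 0.0
t: 11.9
eef_pos: [0.551, -0.3605, 0.0506]
tool_rot: [-0.001, 0.724, 0.69, -0.0]
contact_force: [-0.2, -0.7, 1.2]
gripper_width: -0.002
grasp_force: 0.0
t: 12.52
eef_pos: [0.5557, -0.2774, 0.0522]
tool_rot: [0.001, 0.724, 0.69, 0.0]
contact_force: [0.5, -5.9, 3.0]
gripper_width: 0.005
grasp_force: 2.6
t: 12.9
eef_pos: [0.5561, -0.2615, 0.0513]
tool_rot: [-0.0, 0.724, 0.69, 0.0]
contact_force: [1.1, -3.7, 1.3]
gripper_width: 0.0
grasp_force: 1.6
```

```bash
python3 -m creep '[[-1,0,5,0,0,0,0],[-1,0,0,0,0,0,0]]' && python3 -m creep '[[-1,0,4,0,0,0,0],[-1,0,0,0,0,0,0]]' && python3 -m creep '[[-1,0,3,0,0,0,0],[-1,0,0,0,0,0,0]]'
```

```text
t: 13.15
eef_pos: [0.556, -0.2575, 0.0512]
tool_rot: [-0.0, 0.724, 0.69, 0.0]
contact_force: [1.5, -3.1, 1.7]
gripper_width: -0.0
grasp_force: 1.6
t: 13.4
eef_pos: [0.5558, -0.2568, 0.0514]
tool_rot: [0.002, 0.725, 0.689, -0.001]
contact_force: [3.9, -10.8, -4.4]
gripper_width: -0.003
grasp_force: 5.2
t: 13.65
eef_pos: [0.5558, -0.2567, 0.0516]
tool_rot: [0.004, 0.726, 0.688, -0.002]
contact_force: [4.5, -16.8, -8.3]
gripper_width: 0.0
grasp_force: 8.3
```

```bash
python3 -m creep '[[-1,-1,-25,0,0,0,0],[-1,-1,-30,0,0,0,0],[-1,-1,-30,0,0,0,0],[-1,-1,-28,0,0,0,0],[-1,0,0,0,0,0,0]]' && python3 -m creep '[[-1,0,0,50,0,0,0],[-1,0,0,55,0,0,0],[0.6,-18,62,0,0,0,0],[0.6,-19,62,0,0,0,0],[0.6,-20,62,0,0,0,0]]' && python3 -m creep '[[0.6,0,0,0,0,0,0],[0.6,0,0,0,0,0,0]]'
python3 - <<'E'
from h import *
snap('wrist','w5')
a=cv2.imread('pics/w5.png');cv2.imwrite('pics/m5.png',cv2.resize(a,(600,450)))
E
```

```text
t: 14.28
eef_pos: [0.5499, -0.3651, 0.0507]
tool_rot: [-0.001, 0.725, 0.688, -0.0]
contact_force: [-0.2, 0.3, 0.1]
gripper_width: -0.001
grasp_force: 0.0
t: 14.9
eef_pos: [0.4955, -0.1802, 0.1556]
tool_rot: [-0.002, 0.723, 0.69, 0.0]
contact_force: [1.4, 1.2, -0.2]
gripper_width: 0.637
grasp_force: 0.0
t: 15.15
eef_pos: [0.4968, -0.1831, 0.1562]
tool_rot: [-0.001, 0.724, 0.69, 0.0]
contact_force: [-0.3, -0.5, -0.3]
gripper_width: 0.798
grasp_force: 0.0
```

View pics/m5.png

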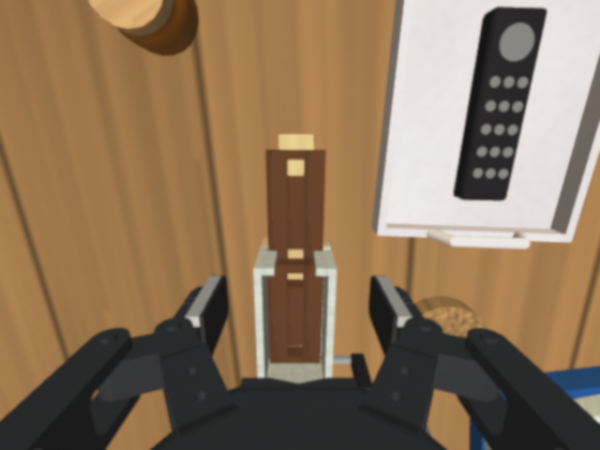

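The chip is out on the ledge, its front hole at (295,168) and its front edge corners at (267,150) and (325,150).

```bash
python3 - <<'E'
from h import *
for u,v in[(295.5,168),(295,254),(267,150),(325,150),(268,240),(323,240)]: print(np.round(ray('wrist','w5',u*.9333,v*.9333,.033),4))
E
```

```text
[ 0.4972 -0.1377  0.033 ]
[ 0.493  -0.2152  0.033 ]
[ 0.4744 -0.1219  0.033 ]
[ 0.5223 -0.1242  0.033 ]
[ 0.4693 -0.2006  0.033 ]
[ 0.5188 -0.2029  0.033 ]
```

```bash
python3 -m creep '[[0.6,-1,6,-50,0,0,0],[0.6,0,0,-50,0,0,0],[0.6,0,0,-28,0,0,0],[0.6,0,0,-10,0,0,0],[0.6,0,0,0,0,0,0]]' 25 && python3 -m creep '[[-1,0,0,0,0,0,0],[-1,0,0,0,0,0,0],[-1,0,0,0,0,0,0],[-1,0,0,0,0,0,0]]' && python3 -m creep '[[-1,0,10,0,0,0,0],[-1,1,15,0,0,0,0],[-1,1,15,0,0,0,0],[-1,0,0,0,0,0,0]]'
```

```text
t: 15.82
eef_pos: [0.4959, -0.1794, 0.0183]
tool_rot: [-0.0, 0.725, 0.689, -0.0]
contact_force: [0.2, -0.4, -0.8]
gripper_width: 0.801
grasp_force: 0.0
t: 16.32
eef_pos: [0.4964, -0.1789, 0.0195]
tool_rot: [0.001, 0.724, 0.689, 0.0]
contact_force: [-2.6, -0.9, 6.6]
gripper_width: 0.58
grasp_force: 26.5
t: 16.82
eef_pos: [0.4997, -0.1366, 0.0196]
tool_rot: [0.001, 0.724, 0.69, 0.001]
contact_force: [-0.8, 2.1, 9.6]
gripper_width: 0.584
grasp_force: 27.1
```

```bash
python3 -m creep '[[-1,0,0,20,0,0,0],[-1,0,0,50,0,0,0],[-1,0,0,60,0,0,0],[-1,5,55,0,0,0,0.044],[-1,5,55,0,0,0,0.044]]' && python3 -m creep '[[-1,6,55,0,0,0,0.044],[-1,6,55,0,0,0,0.044],[-1,6,55,0,0,0,0.044],[-1,5,55,0,0,0,0.044],[-1,0,0,0,0,0,0]]' && python3 -m creep '[[-1,0,0,-40,0,0,0],[-1,0,0,0,0,0,0],[-1,0,0,0,0,0,0]]'
python3 - <<'E'
from h import *
snap('wrist','w6')
a=cv2.imread('pics/w6.png')[150:400,130:430];cv2.imwrite('pics/m6.png',cv2.resize(a,(720,600)))
E
```

```text
t: 17.45
eef_pos: [0.5085, -0.026, 0.1495]
tool_rot: [0.0, 0.693, 0.721, 0.001]
contact_force: [0.6, 1.5, -1.1]
gripper_width: 0.575
grasp_force: 26.5
t: 18.08
eef_pos: [0.5299, 0.199, 0.148]
tool_rot: [-0.001, 0.623, 0.782, 0.001]
contact_force: [-0.7, -0.3, -0.3]
gripper_width: 0.572
grasp_force: 26.4
t: 18.45
eef_pos: [0.5312, 0.1913, 0.1093]
tool_rot: [0.0, 0.627, 0.779, 0.0]
contact_force: [0.2, -0.9, 0.5]
gripper_width: 0.574
grasp_force: 26.5
```

View pics/m6.png

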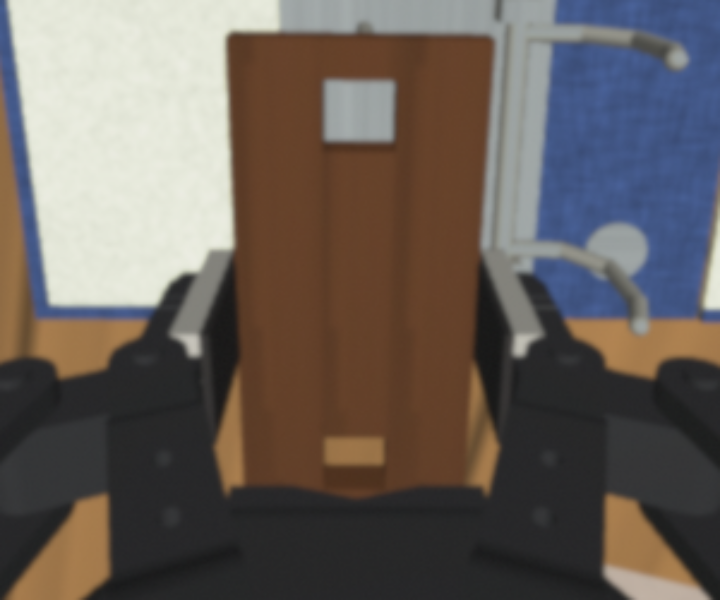

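```bash
python3 - <<'E'
from h import *
r=lambda u,v,z:np.round(ray('wrist','w6',130+u/2.4,150+v/2.4,z),4)
z=.1228
print('hole+',r(359,111,z),'edge',r(228,33,z),r(493,37,z),'post+ far rim',r(364,21,.046))
print(get_obs()['eef_pos'])
a=.2139;c,s=np.cos(a),np.sin(a)
print('post+',.533-s*.04,.195+c*.04,'chip centre from hole')
h=ray('wrist','w6',130+359/2.4,150+111/2.4,z);print(h[0]+s*.04,h[1]-c*.04)
E
```

```text
hole+ [0.5233 0.2327 0.1228] edge [0.4967 0.242  0.1228] [0.5444 0.2516 0.1228] post+ far rim [0.5234 0.241  0.046 ]
[0.5316037  0.19147687 0.10962961]
post+ 0.5245090949836521 0.23408841941040026 chip centre from hole
0.5318370583928824 0.19363299866757094
```

```bash
python3 -m creep '[[-1,1,3,-25,0,0,0],[-1,0,0,-26,0,0,0],[-1,0,0,0,0,0,0],[-1,0,0,0,0,0,0]]'
python3 - <<'E'
from h import *
print(get_obs()['eef_pos'])
snap('wrist','w7')
a=cv2.imread('pics/w7.png')[160:360,200:360];cv2.imwrite('pics/m7.png',cv2.resize(a,(480,600)))
E
```

```text
t: 19.0
eef_pos: [0.5329, 0.1947, 0.0588]
tool_rot: [0.0, 0.627, 0.779, 0.001]
contact_force: [0.5, 0.3, -0.7]
gripper_width: 0.576
grasp_force: 26.5
[0.53292856 0.1947226  0.05884395]
```

View pics/m7.png

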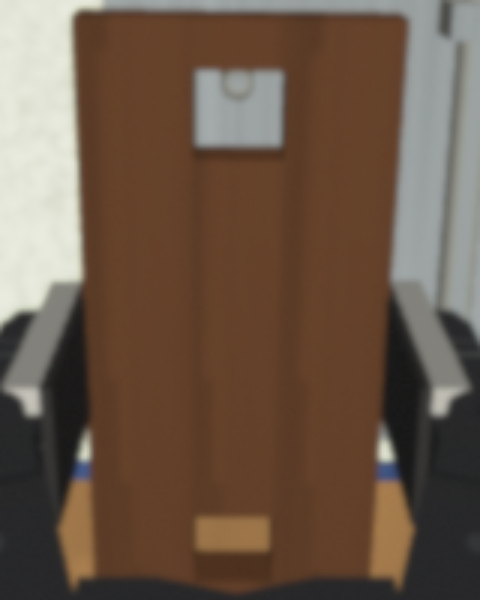

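```bash
python3 - <<'E'
from h import *
r=lambda u,v,z:np.round(ray('wrist','w7',200+u/3,160+v/3,z),4)
print('hole+',r(239,108,.0723),'bottom',r(239,108,.0643),'post+',r(237,85,.046))
E
```

```text
hole+ [0.5251 0.2363 0.0723] bottom [0.5256 0.2344 0.0643] post+ [0.5254 0.2341 0.046 ]
```

```bash
python3 -m creep '[[-1,0,-2,-10,0,0,0],[-1,0,0,-15,0,0,0],[-1,0,0,-16,0,0,0],[-1,0,0,-13,0,0,0],[-1,0,0,0,0,0,0]]' && python3 -m creep '[[0.35,0,0,-2,0,0,0],[0.35,0,0,0,0,0,0],[0.35,0,0,0,0,0,0]]' && python3 -m creep '[[0.35,0,0,30,0,0,0],[0.35,0,0,60,0,0,0],[0.35,0,0,60,0,0,0],[0.35,0,0,0,0,0,0],[0.35,0,0,0,0,0,0]]'
python3 - <<'E'
from h import *
print(get_obs()['eef_pos'])
snap('wrist','w8')
a=cv2.imread('pics/w8.png')[160:360,200:360];cv2.imwrite('pics/m8.png',cv2.resize(a,(480,600)))
P,p,d=cloud('wrist','w8')
m=(abs(P[...,0]-.533)<.02)&(abs(P[...,1]-.2)<.02)&(P[...,2]<.05);print(np.median(P[m],0))
E
```

```text
t: 19.68
eef_pos: [0.5314, 0.1925, 0.0032]
tool_rot: [-0.001, 0.627, 0.779, -0.0]
contact_force: [-3.7, -0.2, 10.2]
gripper_width: 0.575
grasp_force: 34.4
t: 20.05
eef_pos: [0.532, 0.1926, 0.0015]
tool_rot: [-0.0, 0.627, 0.779, 0.0]
contact_force: [-3.4, -0.6, 9.9]
gripper_width: 0.672
grasp_force: 4.9
t: 20.68
eef_pos: [0.5314, 0.1928, 0.1506]
tool_rot: [-0.0, 0.627, 0.779, -0.0]
contact_force: [-0.4, -0.0, -0.5]
gripper_width: 0.675
grasp_force: 0.0
[0.53141218 0.19283648 0.1506233 ]
[0.53275791 0.20047002 0.01415711]
```

View pics/m8.png

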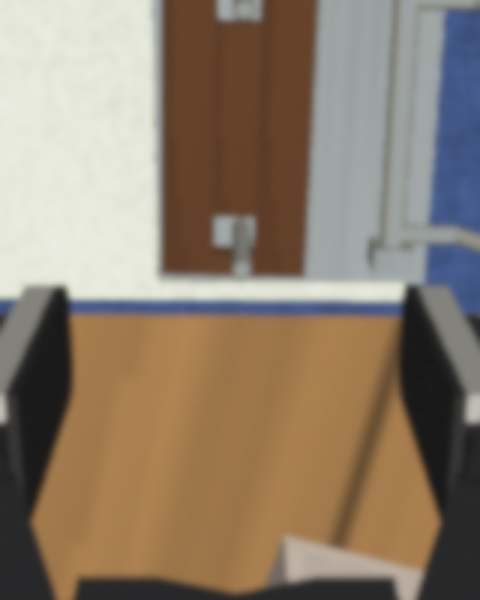

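The first chip lies flat over both posts, its top at 14 mm. Now the second.

```bash
python3 -m creep '[[-1,2,-62,0,0,0,-0.03],[-1,2,-62,0,0,0,-0.03],[-1,2,-62,0,0,0,-0.03],[-1,2,-62,0,0,0,-0.03],[-1,2,-62,0,0,0,-0.03]]' >/dev/null && python3 -m creep '[[-1,2,-62,0,0,0,-0.03],[-1,2,-62,0,0,0,-0.03],[-1,3,-62,0,0,0,-0.03],[-1,3,-60,0,0,0,-0.024],[-1,0,0,0,0,0,0]]' && python3 -m creep '[[-1,0,0,-50,0,0,0],[-1,0,0,-40,0,0,0],[-1,0,0,-9,0,0,0],[-1,0,0,0,0,0,0]]'
```

```text
t: 21.98
eef_pos: [0.5485, -0.3697, 0.1494]
tool_rot: [-0.0, 0.727, 0.686, -0.002]
contact_force: [0.5, -0.1, 0.5]
gripper_width: 0.006
grasp_force: 0.0
t: 22.48
eef_pos: [0.5516, -0.3628, 0.0517]
tool_rot: [-0.001, 0.724, 0.69, -0.0]
contact_force: [0.3, 0.2, 0.3]
gripper_width: -0.004
grasp_force: 0.0
```

```bash
python3 -m creep '[[-1,0,10,0,0,0,0],[-1,1,20,0,0,0,0],[-1,1,20,0,0,0,0],[-1,1,20,0,0,0,0],[-1,1,17,0,0,0,0]]' && python3 -m creep '[[-1,1,12,0,0,0,0],[-1,0,6,0,0,0,0],[-1,0,3,0,0,0,0],[-1,0,2,0,0,0,0],[-1,0,0,0,0,0,0]]'
```

```text
t: 23.1
eef_pos: [0.5566, -0.275, 0.053]
tool_rot: [0.001, 0.724, 0.69, 0.0]
contact_force: [1.4, -5.1, 2.9]
gripper_width: -0.001
grasp_force: 2.3
t: 23.72
eef_pos: [0.5574, -0.2569, 0.0525]
tool_rot: [0.003, 0.725, 0.689, -0.001]
contact_force: [3.8, -11.8, -4.9]
gripper_width: -0.003
grasp_force: 5.6
```

```bash
cat > chip.py <<'E'
from h import *
import sys
f=sys.argv[1]; snap('wrist',f); P,p,d=cloud('wrist',f)
m=(abs(P[...,0]-.497)<.045)&(P[...,1]>-.195)&(P[...,1]<-.07)&(abs(P[...,2]-.033)<.006)&(p[...,0]<140)
q=P[m]; print('tcp',np.round(get_obs()['eef_pos'],4),m.sum(),'z',np.round(np.median(q[:,2]),4),'front y',np.round(np.percentile(q[:,1],99.5),4),'x',np.round(np.percentile(q[:,0],[1,50,99]),4))
E
python3 -m creep '[[-1,-1,-25,0,0,0,0],[-1,-1,-30,0,0,0,0],[-1,-1,-30,0,0,0,0],[-1,-1,-26,0,0,0,0],[-1,0,0,0,0,0,0]]' && python3 -m creep '[[-1,0,0,50,0,0,0],[-1,0,0,55,0,0,0],[0.6,-18,62,0,0,0,0],[0.6,-19,62,0,0,0,0],[0.6,-20,62,0,0,0,0]]' && python3 -m creep '[[0.6,0,0,0,0,0,0],[0.6,0,0,0,0,0,0]]'
python3 chip.py w9; python3 - <<'E'
import sys; sys.path.insert(0,'.')
from h import *
P,p,d=cloud('wrist','w5')
m=(abs(P[...,0]-.497)<.045)&(P[...,1]>-.195)&(P[...,1]<-.07)&(abs(P[...,2]-.033)<.006)&(p[...,0]<140)
q=P[m]; print('ref chip1',m.sum(),np.percentile(q[:,1],99.5),np.percentile(q[:,0],[1,50,99]))
E
```

```text
t: 24.35
eef_pos: [0.5514, -0.3655, 0.0516]
tool_rot: [-0.001, 0.725, 0.688, -0.0]
contact_force: [-0.4, -0.2, -0.2]
gripper_width: 0.001
grasp_force: 0.0
t: 24.98
eef_pos: [0.4968, -0.1807, 0.1566]
tool_rot: [-0.002, 0.723, 0.69, 0.0]
contact_force: [1.2, 0.5, 0.4]
gripper_width: 0.634
grasp_force: 0.0
t: 25.22
eef_pos: [0.498, -0.1836, 0.1572]
tool_rot: [-0.001, 0.723, 0.69, 0.0]
contact_force: [-0.0, -0.3, -0.1]
gripper_width: 0.795
grasp_force: 0.0
tcp [ 0.4981 -0.185   0.1574] 3857 z 0.0331 front y -0.1232 x [0.4714 0.4956 0.521 ]
ref chip1 3877 -0.12281236662478653 [0.47120525 0.49535759 0.52072807]
```

```bash
python3 -m creep '[[0.6,-2,6,-50,0,0,0],[0.6,0,0,-50,0,0,0],[0.6,0,0,-28,0,0,0],[0.6,0,0,-11,0,0,0],[0.6,0,0,0,0,0,0]]' 25 && python3 -m creep '[[-1,0,0,0,0,0,0],[-1,0,0,0,0,0,0],[-1,0,0,0,0,0,0],[-1,0,0,0,0,0,0]]' && python3 -m creep '[[-1,0,10,0,0,0,0],[-1,1,15,0,0,0,0],[-1,1,15,0,0,0,0],[-1,0,0,0,0,0,0]]' && python3 -m creep '[[-1,0,0,20,0,0,0],[-1,0,0,50,0,0,0],[-1,0,0,60,0,0,0],[-1,5,55,0,0,0,0.044],[-1,5,55,0,0,0,0.044]]' && python3 -m creep '[[-1,6,55,0,0,0,0.044],[-1,6,55,0,0,0,0.044],[-1,6,55,0,0,0,0.044],[-1,5,55,0,0,0,0.044],[-1,0,0,0,0,0,0]]' && python3 -m creep '[[-1,0,0,-40,0,0,0],[-1,0,0,-25,0,0,0],[-1,0,0,0,0,0,0],[-1,0,0,0,0,0,0]]'
```

```text
t: 25.9
eef_pos: [0.4959, -0.1801, 0.0182]
tool_rot: [-0.0, 0.725, 0.689, -0.0]
contact_force: [0.4, -0.2, 0.2]
gripper_width: 0.802
grasp_force: 0.0
t: 26.4
eef_pos: [0.4963, -0.1796, 0.0195]
tool_rot: [0.001, 0.724, 0.689, 0.0]
contact_force: [-3.8, 0.0, 7.2]
gripper_width: 0.573
grasp_force: 26.6
t: 26.9
eef_pos: [0.4998, -0.1373, 0.0195]
tool_rot: [0.001, 0.724, 0.69, 0.001]
contact_force: [-0.8, 2.1, 9.6]
gripper_width: 0.573
grasp_force: 27.0
t: 27.52
eef_pos: [0.5087, -0.0267, 0.1495]
tool_rot: [0.0, 0.693, 0.721, 0.002]
contact_force: [0.9, -0.2, -0.6]
gripper_width: 0.582
grasp_force: 26.4
t: 28.15
eef_pos: [0.53, 0.1982, 0.148]
tool_rot: [-0.001, 0.623, 0.782, 0.001]
contact_force: [-1.1, -1.0, -1.2]
gripper_width: 0.579
grasp_force: 26.4
t: 28.65
eef_pos: [0.5315, 0.1908, 0.0843]
tool_rot: [0.0, 0.627, 0.779, 0.001]
contact_force: [-0.2, -0.7, -0.5]
gripper_width: 0.574
grasp_force: 26.4
```

```bash
python3 - <<'E'
from h import *
snap('wrist','w10');P,p,d=cloud('wrist','w10');t=get_obs()['eef_pos'];print(t)
q=P-t
m=(abs(q[...,0])<.06)&(q[...,1]>.02)&(q[...,1]<.09)&(abs(q[...,2]-.0135)<.008)
q=q[m];print(m.sum(),np.median(q[:,2]),np.percentile(q[:,1],99.5))
P,p,d=cloud('wrist','w7');q=P-np.load('pics/w7.npz')['pos']
m=(abs(q[...,0])<.06)&(q[...,1]>.02)&(q[...,1]<.09)&(abs(q[...,2]-.0135)<.008)
q=q[m];print('ref',m.sum(),np.median(q[:,2]),np.percentile(q[:,1],99.5))
E
python3 -m creep '[[-1,1,2,-20,0,0,0],[-1,0,0,-15,0,0,0],[-1,0,0,0,0,0,0],[-1,0,0,-12,0,0,0],[-1,0,0,0,0,0,0]]' && python3 -m creep '[[-1,0,0,-12,0,0,0],[-1,0,0,-12,0,0,0],[-1,0,0,0,0,0,0]]'
```

```text
[0.53179596 0.19100262 0.08463247]
7784 0.013190691709985353 0.0594502871690845
ref 7739 0.013403118084912721 0.08357726375448048
t: 29.32
eef_pos: [0.5315, 0.1927, 0.0355]
tool_rot: [-0.0, 0.627, 0.779, -0.001]
contact_force: [-0.8, 0.2, 0.1]
gripper_width: 0.574
grasp_force: 26.4
t: 29.7
eef_pos: [0.5312, 0.1926, 0.0112]
tool_rot: [-0.0, 0.627, 0.779, -0.001]
contact_force: [0.3, -0.1, -1.3]
gripper_width: 0.58
grasp_force: 28.1
```

```bash
python3 -m creep '[[0.35,0,0,0,0,0,0],[0.35,0,0,0,0,0,0],[0.35,0,0,0,0,0,0]]' && python3 -m creep '[[0.35,0,0,30,0,0,0],[0.35,0,0,55,0,0,0],[0.35,0,0,55,0,0,0],[0.35,0,0,0,0,0,0],[0.35,0,0,0,0,0,0]]'
python3 - <<'E'
from h import *
snap('wrist','w11')
P,p,d=cloud('wrist','w11')
m=(abs(P[...,0]-.533)<.02)&(abs(P[...,1]-.2)<.02)&(P[...,2]<.05);print(np.percentile(P[m][:,2],[5,50,95]))
E
python3 -m creep '[[-1,2,-62,0,0,0,-0.03],[-1,2,-62,0,0,0,-0.03],[-1,2,-62,0,0,0,-0.03],[-1,2,-62,0,0,0,-0.03],[-1,2,-62,0,0,0,-0.03]]' >/dev/null && python3 -m creep '[[-1,2,-62,0,0,0,-0.03],[-1,2,-62,0,0,0,-0.03],[-1,3,-62,0,0,0,-0.03],[-1,3,-60,0,0,0,-0.024],[-1,0,0,0,0,0,0]]' && python3 -m creep '[[-1,0,0,-50,0,0,0],[-1,0,0,-40,0,0,0],[-1,0,0,-9,0,0,0],[-1,0,0,0,0,0,0]]'
```

```text
t: 30.08
eef_pos: [0.5322, 0.193, 0.0127]
tool_rot: [0.0, 0.627, 0.779, 0.0]
contact_force: [0.3, -0.4, 0.3]
gripper_width: 0.677
grasp_force: 0.0
t: 30.7
eef_pos: [0.5316, 0.1931, 0.1523]
tool_rot: [-0.0, 0.627, 0.779, 0.0]
contact_force: [0.6, 0.3, 0.1]
gripper_width: 0.677
grasp_force: 0.0
[0.02108789 0.02216183 0.02328785]
t: 32.0
eef_pos: [0.5486, -0.3695, 0.1509]
tool_rot: [0.0, 0.727, 0.686, -0.002]
contact_force: [0.0, 0.7, 0.1]
gripper_width: -0.001
grasp_force: 0.0
t: 32.5
eef_pos: [0.5518, -0.3626, 0.053]
tool_rot: [-0.001, 0.724, 0.69, -0.0]
contact_force: [-0.3, 0.4, 0.3]
gripper_width: -0.001
grasp_force: 0.0
```

The second chip's top is at 22 mm, so it lies flat. Now the third.

```bash
python3 -m creep '[[-1,0,10,0,0,0,0],[-1,1,20,0,0,0,0],[-1,1,20,0,0,0,0],[-1,1,20,0,0,0,0],[-1,1,17,0,0,0,0]]' && python3 -m creep '[[-1,1,12,0,0,0,0],[-1,0,6,0,0,0,0],[-1,0,3,0,0,0,0],[-1,0,2,0,0,0,0],[-1,0,0,0,0,0,0]]' && python3 -m creep '[[-1,-1,-25,0,0,0,0],[-1,-1,-30,0,0,0,0],[-1,-1,-30,0,0,0,0],[-1,-1,-26,0,0,0,0],[-1,0,0,0,0,0,0]]' && python3 -m creep '[[-1,0,0,50,0,0,0],[-1,0,0,55,0,0,0],[0.6,-18,62,0,0,0,0],[0.6,-19,62,0,0,0,0],[0.6,-20,62,0,0,0,0]]' && python3 -m creep '[[0.6,0,0,0,0,0,0],[0.6,0,0,0,0,0,0]]'
python3 chip.py w12
```

```text
t: 33.12
eef_pos: [0.5567, -0.2746, 0.0538]
tool_rot: [0.001, 0.724, 0.69, 0.0]
contact_force: [0.9, -4.1, 2.5]
gripper_width: 0.001
grasp_force: 2.1
t: 33.75
eef_pos: [0.5575, -0.2569, 0.0536]
tool_rot: [0.003, 0.725, 0.689, -0.001]
contact_force: [4.3, -11.4, -4.6]
gripper_width: -0.001
grasp_force: 5.6
t: 34.38
eef_pos: [0.5514, -0.3654, 0.0527]
tool_rot: [-0.001, 0.725, 0.688, -0.0]
contact_force: [-1.0, -0.2, 0.3]
gripper_width: 0.002
grasp_force: 0.0
t: 35.0
eef_pos: [0.497, -0.1806, 0.1576]
tool_rot: [-0.002, 0.723, 0.69, 0.0]
contact_force: [1.6, 0.9, 0.2]
gripper_width: 0.639
grasp_force: 0.0
t: 35.25
eef_pos: [0.4981, -0.1834, 0.1582]
tool_rot: [-0.0, 0.723, 0.69, 0.0]
contact_force: [0.6, 0.2, -0.3]
gripper_width: 0.8
grasp_force: 0.0
tcp [ 0.4982 -0.1848  0.1584] 3838 z 0.0331 front y -0.1232 x [0.4718 0.4962 0.5214]
```

```bash
python3 -m creep '[[0.6,-2,6,-50,0,0,0],[0.6,0,0,-50,0,0,0],[0.6,0,0,-28,0,0,0],[0.6,0,0,-12,0,0,0],[0.6,0,0,0,0,0,0]]' 25 && python3 -m creep '[[-1,0,0,0,0,0,0],[-1,0,0,0,0,0,0],[-1,0,0,0,0,0,0],[-1,0,0,0,0,0,0]]' && python3 -m creep '[[-1,0,10,0,0,0,0],[-1,1,15,0,0,0,0],[-1,1,15,0,0,0,0],[-1,0,0,0,0,0,0]]' && python3 -m creep '[[-1,0,0,20,0,0,0],[-1,0,0,50,0,0,0],[-1,0,0,60,0,0,0],[-1,5,55,0,0,0,0.044],[-1,5,55,0,0,0,0.044]]' && python3 -m creep '[[-1,6,55,0,0,0,0.044],[-1,6,55,0,0,0,0.044],[-1,6,55,0,0,0,0.044],[-1,5,55,0,0,0,0.044],[-1,0,0,0,0,0,0]]' && python3 -m creep '[[-1,0,0,-40,0,0,0],[-1,0,0,-25,0,0,0],[-1,0,0,0,0,0,0],[-1,0,0,0,0,0,0]]'
python3 - <<'E'
from h import *
for f in('w13','w10'):
    if f=='w13': snap('wrist',f)
    P,p,d=cloud('wrist',f);t=np.load(f'pics/{f}.npz')['pos']
    q=P-t
    m=(abs(q[...,0])<.05)&(q[...,1]>.02)&(q[...,1]<.09)&(abs(q[...,2]-.0135)<.008)&(p[...,0]<130)
    q=q[m];print(f,t,m.sum(),np.median(q,0),np.percentile(q[:,1],99.5))
E
```

```text
t: 35.92
eef_pos: [0.4959, -0.1799, 0.0181]
tool_rot: [-0.0, 0.725, 0.689, -0.0]
contact_force: [0.3, -0.0, 1.4]
gripper_width: 0.803
grasp_force: 0.0
t: 36.42
eef_pos: [0.4963, -0.1793, 0.0195]
tool_rot: [0.001, 0.724, 0.689, 0.0]
contact_force: [-3.2, -0.9, 7.3]
gripper_width: 0.576
grasp_force: 26.6
t: 36.92
eef_pos: [0.4998, -0.1371, 0.0195]
tool_rot: [0.001, 0.724, 0.69, 0.001]
contact_force: [-0.6, 1.9, 9.9]
gripper_width: 0.578
grasp_force: 27.0
t: 37.55
eef_pos: [0.5088, -0.0264, 0.1495]
tool_rot: [0.0, 0.693, 0.721, 0.002]
contact_force: [0.8, 0.9, -0.7]
gripper_width: 0.576
grasp_force: 26.4
t: 38.17
eef_pos: [0.5302, 0.1985, 0.148]
tool_rot: [-0.001, 0.623, 0.782, 0.001]
contact_force: [-0.4, -0.0, -0.0]
gripper_width: 0.576
grasp_force: 26.4
t: 38.67
eef_pos: [0.5316, 0.1911, 0.0844]
tool_rot: [0.0, 0.627, 0.779, 0.001]
contact_force: [-0.0, 1.0, -0.4]
gripper_width: 0.579
grasp_force: 26.4
w13 [0.53159493 0.19110005 0.08435364] 7706 [-0.0047013   0.03835291  0.01349242] 0.059534746999365826
w10 [0.5315062  0.19084886 0.0843453 ] 7737 [-0.00479907  0.03835052  0.01347781] 0.05961190310613528
```

```bash
python3 -m creep '[[-1,1,2,-20,0,0,0],[-1,0,0,-15,0,0,0],[-1,0,0,0,0,0,0],[-1,0,0,-12,0,0,0],[-1,0,0,0,0,0,0]]' && python3 -m creep '[[-1,0,0,-10,0,0,0],[-1,0,0,-8,0,0,0],[-1,0,0,0,0,0,0],[0.35,0,0,0,0,0,0],[0.35,0,0,0,0,0,0]]' && python3 -m creep '[[0.35,0,0,0,0,0,0],[0.35,0,0,30,0,0,0],[0.35,0,0,55,0,0,0],[0.35,0,0,40,0,0,0],[0.35,0,0,0,0,0,0]]' && python3 -m creep '[[-1,0,30,40,0,0,0],[-1,0,50,0,0,0,0],[-1,0,40,0,0,0,0],[-1,0,30,0,0,0,0],[-1,0,0,0,0,0,0]]'
python3 - <<'E'
from h import *
snap('wrist','w14')
P,p,d=cloud('wrist','w14')
m=(abs(P[...,0]-.533)<.015)&(abs(P[...,1]-.2)<.015)&(P[...,2]<.06);print(np.percentile(P[m][:,2],[5,50,95]))
a=cv2.imread('pics/w14.png')[170:400,160:420];cv2.imwrite('pics/m14.png',cv2.resize(a,(678,600)))
E
```

```text
t: 39.35
eef_pos: [0.5315, 0.1929, 0.0355]
tool_rot: [-0.0, 0.627, 0.779, -0.001]
contact_force: [-0.2, 0.1, -1.0]
gripper_width: 0.577
grasp_force: 26.4
t: 39.98
eef_pos: [0.532, 0.1932, 0.0181]
tool_rot: [-0.0, 0.627, 0.779, -0.0]
contact_force: [-0.0, -0.7, 0.6]
gripper_width: 0.678
grasp_force: 0.0
t: 40.6
eef_pos: [0.5341, 0.1938, 0.1462]
tool_rot: [0.001, 0.627, 0.779, 0.003]
contact_force: [-0.0, -0.1, -0.8]
gripper_width: 0.676
grasp_force: 0.0
t: 41.22
eef_pos: [0.5305, 0.3463, 0.1814]
tool_rot: [-0.001, 0.625, 0.78, -0.001]
contact_force: [-0.1, -1.0, -0.4]
gripper_width: 0.0
grasp_force: 0.0Traceback (most recent call last):
  File "<stdin>", line 4, in <module>
    return _quantile_unchecked(
        a, q, axis, out, overwrite_input, method, keepdims, weights)
    return _ureduce(a,
                    func=_quantile_ureduce_func,
    ...<5 lines>...
                    overwrite_input=overwrite_input,
                    method=method)
    r = func(a, **kwargs)
    result = _quantile(arr,
                       quantiles=q,
    ...<2 lines>...
                       out=out,
                       weights=wgt)
    slices_having_nans = np.isnan(arr[-1, ...])
                                  ~~~^^^^^^^^^
IndexError: index -1 is out of bounds for axis 0 with size 0
```

```bash
python3 - <<'E'
from h import *
snap('scene','s14'); snap('top','t14')
P,p,d=cloud('scene','s14')
m=(abs(P[...,0]-.533)<.02)&(abs(P[...,1]-.2)<.025)&(P[...,2]<.06);print(m.sum(),np.percentile(P[m][:,2],[5,50,95]))
a=cv2.imread('pics/s14.png')[170:290,250:400];b=cv2.imread('pics/t14.png')[120:260,190:470]
cv2.imwrite('pics/m14.png',np.hstack([cv2.resize(a,(500,400)),cv2.resize(b,(300,400))]))
E
```

```text
172 [0.02194353 0.02898991 0.03236651]
```

View pics/m14.png

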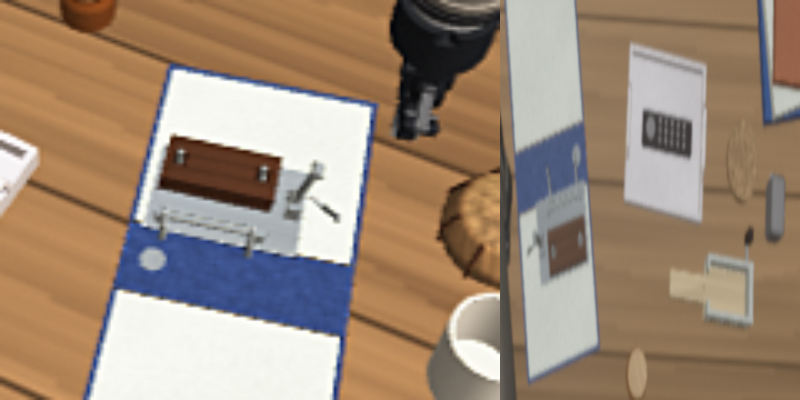

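The three chips lie over the posts, the magazine is empty and the remote is in the tray. The lever stands up, its tip at (318,168) in the left crop. I'll check the tip's position by depth, then pinch it and follow its arc down.

```bash
python3 - <<'E'
from h import *
for n,f in(('scene','s14'),('top','t14'),('wrist','w14')):
    P,p,d=cloud(n,f)
    m=(abs(P[...,0]-.53)<.03)&(abs(P[...,1]-.283)<.03)&(P[...,2]>.062)&(P[...,2]<.1);q=P[m]
    print(n,m.sum(),np.round(np.median(q,0),4) if len(q) else '',np.round(q.max(0),4) if len(q) else '')
print(get_obs()['eef_pos'])
E
python3 -m creep '[[-0.1,-1,-58,-20,0,0,0],[-0.1,0,0,-40,0,0,0],[-0.1,0,0,0,0,0,0],[-0.1,0,0,0,0,0,0]]' 25
```

```text
scene 22 [0.5335 0.2841 0.0804] [0.5392 0.2894 0.0862]
top 22 [0.527  0.2815 0.0826] [0.5372 0.2883 0.0872]
wrist 0  
[0.53199266 0.34146947 0.18251717]
t: 41.88
eef_pos: [0.5317, 0.2853, 0.1244]
tool_rot: [0.0, 0.627, 0.779, 0.0]
contact_force: [-0.4, -0.6, 0.3]
gripper_width: 0.452
grasp_force: 0.0
```

```bash
python3 -m creep '[[-0.1,-1,-2,-25,0,0,0],[-0.1,0,0,-20,0,0,0],[-0.1,0,0,-8,0,0,0],[-0.1,0,0,0,0,0,0]]' 25 && python3 -m creep '[[-1,0,0,0,0,0,0],[-1,0,0,0,0,0,0],[-1,0,0,0,0,0,0],[-1,0,0,0,0,0,0]]'
```

```text
t: 42.38
eef_pos: [0.5301, 0.2833, 0.0702]
tool_rot: [0.0, 0.627, 0.779, -0.0]
contact_force: [-0.1, 0.1, -0.5]
gripper_width: 0.45
grasp_force: 0.0
t: 42.88
eef_pos: [0.5299, 0.2833, 0.0712]
tool_rot: [-0.0, 0.627, 0.779, 0.0]
contact_force: [-3.6, -0.4, 5.6]
gripper_width: 0.155
grasp_force: 25.8
```

```bash
python3 -m creep '[[-1,-2,8,-3,0,0,0],[-1,-2,8,-4,0,0,0],[-1,-2,7,-5,0,0,0],[-1,-1,7,-6,0,0,0],[-1,-1,6,-7,0,0,0]]' && python3 -m creep '[[-1,-1,4,-8,0,0,0],[-1,-1,3,-8,0,0,0],[-1,0,2,-9,0,0,0],[-1,0,1,-9,0,0,0],[-1,0,0,-2,0,0,0]]' && python3 -m creep '[[-1,0,0,-2,0,0,0],[-1,0,0,0,0,0,0]]'
```

```text
t: 43.5
eef_pos: [0.5221, 0.32, 0.0462]
tool_rot: [-0.0, 0.627, 0.779, 0.001]
contact_force: [-4.3, -0.7, 5.3]
gripper_width: 0.152
grasp_force: 28.0
t: 44.12
eef_pos: [0.5195, 0.3319, 0.0095]
tool_rot: [-0.001, 0.626, 0.779, 0.001]
contact_force: [-3.4, 5.2, 2.9]
gripper_width: 0.152
grasp_force: 29.4
t: 44.38
eef_pos: [0.5195, 0.3317, 0.0077]
tool_rot: [-0.001, 0.626, 0.779, 0.001]
contact_force: [-2.4, 4.4, 0.5]
gripper_width: 0.149
grasp_force: 29.4
```

```bash
python3 -m creep '[[0,0,0,0,0,0,0],[0,0,0,0,0,0,0],[0,0,0,0,0,0,0],[0,0,0,30,0,0,0],[0,0,0,50,0,0,0]]' && python3 -m creep '[[0,0,0,50,0,0,0],[-1,0,-30,50,0,0,0],[-1,0,-40,0,0,0,0],[-1,0,-40,0,0,0,0],[-1,0,0,0,0,0,0]]'
python3 - <<'E'
from h import *
snap('scene','s15'); snap('wrist','w15')
P,p,d=cloud('wrist','w15')
m=(abs(P[...,0]-.519)<.005)&(abs(P[...,1]-.329)<.005);print('tip z',np.median(P[m][:,2]))
m=(P[...,1]>.1)&(P[...,1]<.27)&(P[...,0]>.59)&(P[...,0]<.66)&(P[...,2]<.09);print('max z spine side',np.percentile(P[m][:,2],99.5))
a=cv2.imread('pics/s15.png')[170:290,250:400];b=cv2.imread('pics/w15.png')
cv2.imwrite('pics/m15.png',np.hstack([cv2.resize(a,(375,300)),cv2.resize(b,(400,300))]))
E
```

```text
t: 45.0
eef_pos: [0.519, 0.3282, 0.0868]
tool_rot: [-0.0, 0.627, 0.779, -0.002]
contact_force: [1.3, 0.6, 0.7]
gripper_width: 0.5
grasp_force: 0.0
t: 45.62
eef_pos: [0.5204, 0.2148, 0.1879]
tool_rot: [0.0, 0.63, 0.777, -0.0]
contact_force: [-0.2, -0.4, -0.2]
gripper_width: -0.001
grasp_force: 0.0
tip z 0.02505212584657293
max z spine side 0.02518019131369724
```

View pics/m15.png

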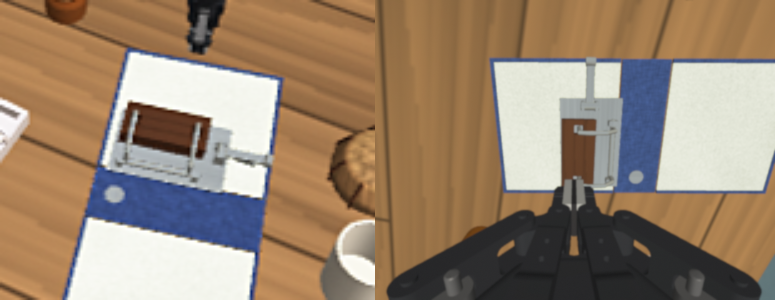

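The lever tip's surface is at 25.1 mm (25.2 mm at the start), and the rings are closed on the posts over the three chips. One last check of the remote, then hand in.

```bash
python3 - <<'E'
from h import *
snap('top','t16');P,p,d=cloud('top','t16')
m=(p.max(2)<80)&(P[...,0]>.56)&(P[...,0]<.78)&(P[...,1]>-.23)&(P[...,1]<.03)
q=P[m];print(m.sum(),np.round(q.mean(0),3),np.round(q.min(0),3),np.round(q.max(0),3))
if abs(q.mean(0)[0]-.666)<.05 and abs(q.mean(0)[1]+.1)<.05: print(hand_in())
E
```

```text
281 [ 0.637 -0.064  0.026] [ 0.619 -0.131  0.018] [0.664 0.01  0.035]
the job is handed in; nothing more can be done
None
```

I handed the job in at about 46 s: three chips lie flat over both posts, the lever is down with the rings closed, and the remote lies flat in the tray (it shifted about 4 cm but is still well within the limits); I have not seen the judge's result.

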